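Show a suspect cuvette to the inspection camera

ROBOT

A 7-joint arm with a two-finger parallel gripper is mounted at the origin on a cart in front of the work surface, level with it; the furniture and walls round the work are solid. World frame = base frame: x ahead of the robot, y to its left, z up, the work surface at z = 0. Lengths are in m, angles in rad, forces in N, time in s.
With the tool pointing down it reaches from about 0.4 to 0.85 m from the base axis. Payload 10.4 kg.
Tool frame: the origin (TCP) lies between the finger pads; the fingertips stand ahead of it and the grasp point (between the pads) lies 3 mm ahead of it (r.tips_ahead is the z of the fingertips in the tool frame, in m); z points along the fingers, y is the line along which they close (so a half turn about z gives the same grasp; the last joint's range is limited). The gripper opens to 87 mm and grips with 3 to 60 N. Pads are 19 mm wide; open, the fingers measure 117 mm over their backs; the gripper's body (75 mm by 190 mm) begins 51 mm behind the grasp point.
Start: joints at [-1.363, 0.332, -0.065, 1.46, 0.022, 1.35, -0.088], TCP at [0.143, 0.608, 0.245] pointing down, gripper open.
Joint ranges: [-2.6, 2.6], [-0.5, 2.12], [-1.47, 1.34], [0.16, 2.42], [-1.27, 4.41], [0.06, 2.06], [-2.6, 2.6]. Speed limits (rad/s): [2.22, 2.22, 2.79, 2.79, 3.14, 3.14, 3.14].

INTERFACE

Orientations are given as a unit quaternion [x, y, z, w].
In Python, from bench import telemetry, camera, get_calibration, r gives the robot as it stands.
- The arm moves only by the tool drive_tool, never from a script. Its argument "series" is one flat list of numbers, 7 for each row, row after row: the turn, a rotation vector about the tool's x, y, z in units of 5 degrees (1.0 is 5 degrees), then the shift along the tool's x, y, z in units of 40 mm (1.0 is 40 mm), then the opening, from -1 (shut) to 1 (fully open). A call has 1 to 10 rows; each row is the pose to reach, as a shift and turn from the pose commanded when the call began, along the tool's axes at that moment; what a row does not reach only later rows make up. A row lasts 1/12 s, in which the tool goes at most 41.7 mm and 7.16 degrees, less where a joint would pass 70% of its speed; a pose out of reach is approached as far as the arm can. A call with a gripper value outside its range is refused whole. The fingers move at their own pace and stop on an object; "grip_force" is the grip in N (left out, the last holds). Time passes only in rows, so rows that repeat a pose let the fingers close. It gives the time, the measured TCP pose, the force, the opening and the grip force at its end, in the units of the state.
- telemetry.read_state(): the state, without advancing time (a new reading comes with each control period).
- camera(name): name is "scene" or "side" or "wrist"; returns the picture (480x640x3 uint8, red, green, blue); there is no depth.
- get_calibration(name): a dict with "fovy" (degrees; the focal length in pixels is half the picture's height over the tangent of half this angle, whatever the lens; pixels are square), "cx", "cy" (the principal point, pixels), "xyz" and "rotation" of the camera in the world. Camera axes: x right, y up, looking along -z (the intrinsics and any distortion apply to the point x, -y, -z); pixel columns grow to the right and rows downward; lengths in m; the calibration is good to about 2 mm. A picture is of the moment at which its call begins: read the wrist's pose just before it. get_calibration takes no time and is no camera call; for the wrist camera it gives the pose at the moment of the call.
- r.close_job(): hands the job in; it is judged then, once.
The state is a dict: "time": time; "joint_positions": joint angles; "joint_vel": joint speeds; "joint_torque": joint torques, N m; "ee_pos": TCP position; "eef_rot": TCP orientation; "ft_force": force on the tool from outside, world axes, zero at the start; "torque": the same for the moment, N m; "width": finger opening in m; "grip_force": force on a finger pad.
Only numpy, scipy, OpenCV 4.12 (cv2) and the standard library are available. Lean on these libraries where they do the work, as an engineer would, in place of code of your own. Each camera call takes 0.05 s, during which the arm holds its last target. There are 200 camera calls.

TASK

The blue-stoppered cuvette failed its baseline check in the photometer and has to be looked over for scratches. Pull out the photometer's sample drawer, lift that cuvette out by its frosted sides without ever touching its clear windows, and bring it to the inspection camera: hold it upright and still, with the middle of its windows at lens height on the lens axis, halfway between the lens and the light panel, a clear window squarely facing the lens. Finish while still holding it there; touch neither camera nor light panel, keep the two white-stoppered cuvettes seated in the drawer, and do not disturb the tube rack, timer or pipette.

Things in the scene. Friction and masses are not known exactly. Their poses are not given: they have to be found in the camera images.
- photometer: White bench photometer, 160 deep (x) x 184 wide (y) x 120 mm high, fixed, placed and turned differently each time. Origin: centre of its underside; -x side is the front with the drawer, z up. Its roof is 95 mm high at the front edge (80 mm in front of the origin) and slopes up to 120 mm at the middle; the shut drawer lies under it.
- sample_drawer (a joint): Photometer's sample drawer: 0 shut (start), 0.085 m fully out; slides along the photometer's -x with about 3 N, stays where left. Three cuvettes stand in a row across it (photometer y), 48 mm apart centre to centre (35 mm clear between), 31 mm behind the inside of its front panel, whose top is 83 mm high; fully out, the row is 55 mm in front of the housing.
- drawer_handle (a point): Middle of the drawer's level steel bar handle: 12 mm diameter, 112 mm long along the photometer's y, axis 56 mm above the worktop and 46 mm in front of the front panel (40 mm clear behind the bar); its stalks are 46 mm either side of the middle. Moves with the drawer. Axes as the photometer's.
- cell_row (a point): Point on the drawer at the pocket floor of the middle pocket, 22 mm above the worktop; moves with the drawer, axes as the photometer's. The three pockets are at y = -48, 0 and +48 mm from it; each is 14 mm square and 14 mm deep in a black block whose top is 36 mm above the worktop.
- cuvette_blue: The cuvette to show: square quartz, 12.5 x 12.5 x 45 mm tall plus a blue stopper of equal width, 8 mm tall; about 18 g. Origin: centre of its underside, z up. Clear windows on its +x and -x faces, frosted white faces +y and -y. In any one of the drawer's pockets, axes as the photometer's: windows face front and back, frosted faces look along the row.
- cuvette_blue_middle (a point): Middle of the blue-stoppered cuvette's windows: on its axis, 25 mm above its underside; axes as the cuvette's. This point goes to the view point.
- cuvette_blue_windows: The two clear windows of the blue-stoppered cuvette (10 mm wide, 39 mm tall, on its +x and -x faces); origin and axes as the cuvette's. The fingers must never touch them.
- cuvette_white_a: Same cuvette with a white stopper, in another pocket; stays seated. Origin: centre of its underside.
- cuvette_white_b: Same cuvette with a white stopper, in another pocket; stays seated. Origin: centre of its underside.
- camera_station: Fixed inspection station, placed and turned differently each time: black base plate 80 x 300 mm, 12 mm thick; blue camera with black lens at its +y end, upright white light panel (96 mm wide, top 175 mm high) at -y. Origin: on the worktop below the view point, z up. Lens axis along y, 130 mm up; lens front at y = +85 mm, panel face at y = -85 mm; camera top 150 mm high.
- view_point (a point): Where the middle of the cuvette's windows must be held: on the lens axis, 130 mm above the worktop, halfway between lens front and light panel (85 mm from each). Axes as the station's: y along the lens axis, x across it.
- tube_rack_blue: Blue microtube rack, 77 x 144 x 48 mm, loose, to the right of the photometer; leave alone. Origin: centre of its underside.
- timer: White lab timer, 64 x 66 x 19 mm, loose, at the front between photometer and camera station; leave alone. Origin: centre of its underside.
- pipette: White pipette, 298 x 32 x 48 mm, lying loose at the front right; leave alone. Origin: below its middle.

How it is judged:
By the outcome, as a careful person would: the job done as asked, in the order asked, and still so for the second after the job is handed in, while the arm keeps its last pose, push and grip.
It also fails if it takes over 58 s, if anything falls off the work surface, if the arm or the gripper's body presses on something with over 40 N, if the wrist force passes 120 N, or if a joint passes its speed limit or range.

## Working session

There is one attempt and no reset: what is moved stays moved. The work goes in short steps, Python scripts to look and compute and a tool call to move; the robot and the scene stay as the last step left them, time stands still between calls to the robot, and variables do not carry over. Pictures are saved under pics/ and viewed, at most 10 in all, crops included, and the job is handed in when it is done.

Besides the shell and the picture viewer there is one more tool, called by a JSON object that holds its "name" and its "arguments", one argument or row to a line. drive_tool: Moves the arm, as the interface text tells. Its arguments: {"type":"object","properties":{"series":{"type":"array"},"grip_force":{"type":"number"}},"required":["series"]}

```bash
ls; mkdir -p pics
python3 - <<'E'
from bench import telemetry, camera, get_calibration, r
import cv2
print(telemetry.read_state(), r.tips_ahead)
for n in("scene","side","wrist"):
    c=get_calibration(n);print(n,c)
    cv2.imwrite(f"pics/{n}0.png",camera(n)[:,:,::-1])
E
```

```text
pics
{'time': 0.0, 'joint_positions': array([-1.36261029,  0.33284787, -0.06472048,  1.46099185,  0.02161434,
        1.34988116, -0.08849921]), 'joint_vel': array([-0.00103464, -0.00048233,  0.00044222,  0.00011643, -0.00122102,
        0.0010452 ,  0.00131959]), 'joint_torque': array([-1.59555311e-04, -6.23262620e+01,  2.43900984e-02, -3.89900708e+01,
       -6.14214898e-02,  3.96958133e-02,  1.54916534e-04]), 'ee_pos': array([0.14287687, 0.60806698, 0.24374484]), 'eef_rot': array([ 1.15114546e-01,  9.93351966e-01, -7.14582275e-04, -4.47865040e-05]), 'ft_force': array([0.33133833, 0.5206275 , 0.93949358]), 'torque': array([ 0.0179593 , -0.00748458, -0.0294008 ]), 'grip_force': 0.0, 'width': 0.08708053757954093} 0.022
scene {'fovy': 44.274075771970594, 'cx': 321.4939273388028, 'cy': 233.43640843399726, 'xyz': array([ 0.03413688, -0.88289273,  1.16310834]), 'rotation': array([ 0.35780765, -0.09381182, -0.23690634,  0.89835873])}
side {'fovy': 44.19869622273451, 'cx': 321.6604737892293, 'cy': 249.8851846457428, 'xyz': array([ 0.00720147, -0.6985615 ,  0.9312637 ]), 'rotation': array([ 0.37404124, -0.1286636 , -0.30777499,  0.86534004])}
wrist {'fovy': 64.2116607708188, 'cx': 321.07922436677865, 'cy': 244.2859784158425, 'xyz': array([0.07152608, 0.62419025, 0.3835104 ]), 'rotation': array([-0.10649376, -0.08427199,  0.61552322,  0.77633013])}
```

View pics/scene0.png

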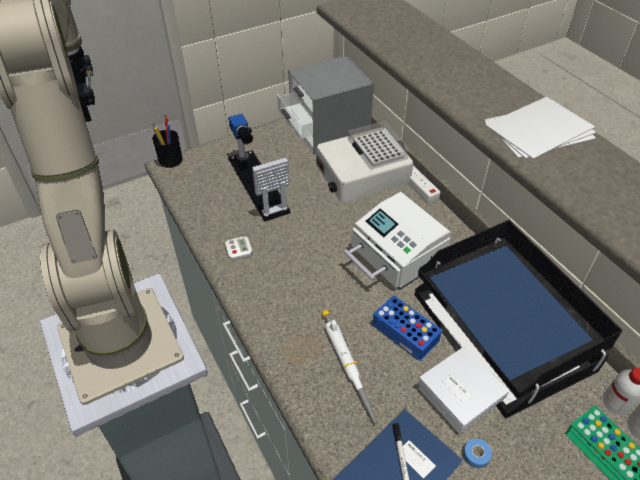

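View pics/side0.png

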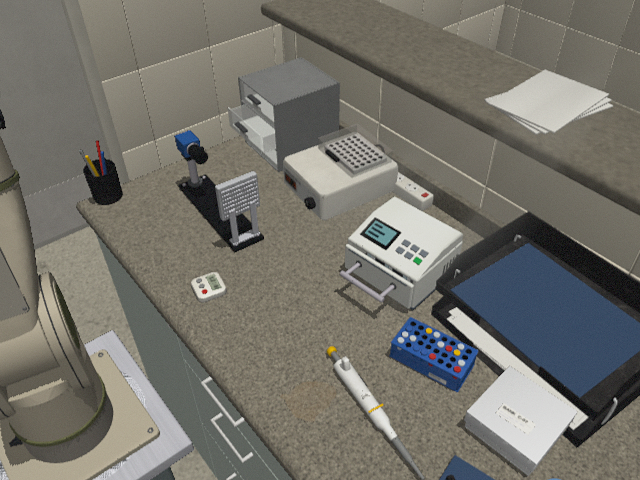

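View pics/wrist0.png

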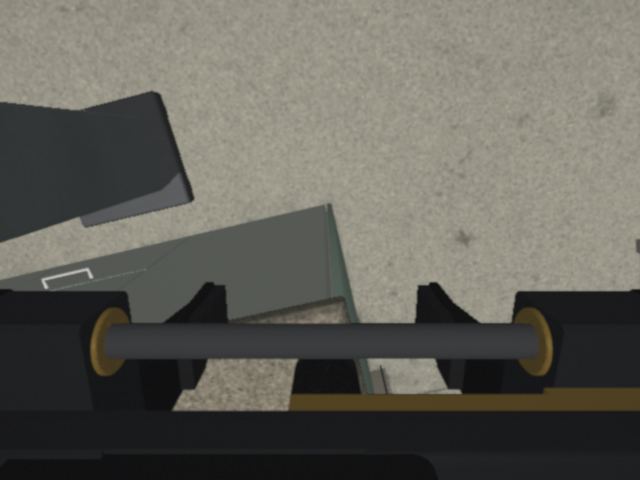

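The scene view shows the photometer around (400,240) with its handle bar from about (347,252) to (380,275). The station base runs from (240,155) to (275,213). In the side view the handle is at about (343,275)–(385,297) and the base at (190,185)–(250,240). Next I'll enlarge these for exact corners.

```bash
cat > h.py <<'E'
import numpy as np, cv2
from scipy.spatial.transform import Rotation as R
from bench import telemetry, camera, get_calibration, r
def ray(c,u,v):
    f=240/np.tan(np.radians(c["fovy"]/2))
    d=R.from_quat(c["rotation"]).apply([(u-c["cx"])/f,-(v-c["cy"])/f,-1]); return np.array(c["xyz"]),d
def plane(c,u,v,z):
    o,d=ray(c,u,v); return o+d*(z-o[2])/d[2]
def proj(c,p):
    f=240/np.tan(np.radians(c["fovy"]/2))
    q=R.from_quat(c["rotation"]).inv().apply(np.array(p)-c["xyz"])
    return np.array([c["cx"]-f*q[0]/q[2],c["cy"]+f*q[1]/q[2]])
def tri(rays):
    A=0;b=0
    for o,d in rays:
        d=d/np.linalg.norm(d);P=np.eye(3)-np.outer(d,d);A=A+P;b=b+P@o
    return np.linalg.solve(A,b)
E
python3 - <<'E'
import cv2,numpy as np
a=cv2.imread("pics/scene0.png");b=cv2.imread("pics/side0.png")
def crop(im,x,y,w,h): return cv2.resize(im[y:y+h,x:x+w],(400,300),interpolation=cv2.INTER_CUBIC)
cv2.imwrite("pics/m1.png",np.vstack([np.hstack([crop(a,340,190,120,90),crop(b,335,195,132,99)+0]),np.hstack([crop(a,205,110,160,120),crop(b,160,125,160,120)])]))
E
```

```text
(no output)
```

View pics/m1.png

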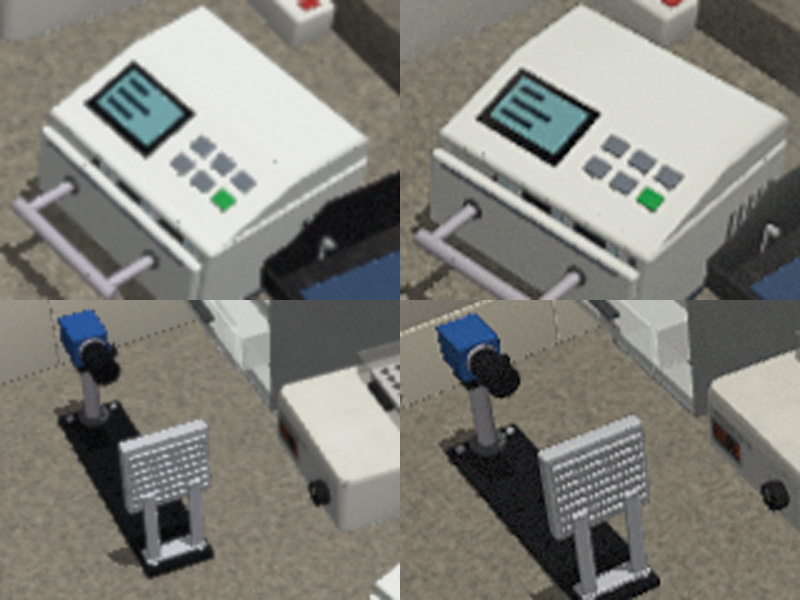

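The montage shows the handle bar ends, the roof and the plate corners clearly. I'll convert them by plane casting and check the results against the known sizes.

Run:
```python
from h import *
np.set_printoptions(precision=4,suppress=True)
cs=get_calibration("scene");cd=get_calibration("side")
L=[plane(cs,345.4,251.5,.056),plane(cd,340.9,273.5,.056)]
Rr=[plane(cs,372.4,277,.056),plane(cd,384,297.5,.056)]
print("handle",L,Rr,[np.linalg.norm(a-b) for a,b in zip(L,Rr)])
P=[plane(cs,*q,.012) for q in [(229.8,157.2),(253.8,150.8),(289.8,208),(265,217.2)]]
Q=[plane(cd,*q,.012) for q in [(180,185),(206,175.8),(263.2,236.2)]]
print(np.array(P),"\n",np.array(Q))
for S in(P,Q): print([np.linalg.norm(S[i]-S[i+1]) for i in range(len(S)-1)])
# blue stopper visible? 
for n in("scene","side"):
    im=cv2.imread(f"pics/{n}0.png"); hsv=cv2.cvtColor(im,cv2.COLOR_BGR2HSV)
    # roof top white mask of photometer: largest white contour
    k,_,_=0,0,0
    m=cv2.inRange(hsv,(0,0,190),(180,40,255)); 
    cn,_=cv2.findContours(m,cv2.RETR_EXTERNAL,cv2.CHAIN_APPROX_NONE)
    for c in cn:
        x,y,w,h=cv2.boundingRect(c)
        if 330<x<480 and 180<y<300 and w>40: print(n,(x,y,w,h),cv2.approxPolyDP(c,4,True)[:,0].tolist())
    g=cv2.inRange(hsv,(50,150,80),(75,255,255)); print(n,"green",[ (c.mean(0)).round(1) for c in [cv2.findNonZero(g[180:300,330:470])[:,0]+[330,180]]])
```

```text
handle [array([ 0.5709, -0.0547,  0.056 ]), array([ 0.5702, -0.0553,  0.056 ])] [array([ 0.585 , -0.1574,  0.056 ]), array([ 0.5932, -0.1602,  0.056 ])] [np.float64(0.10369214055746122), np.float64(0.10744414525524759)]
[[0.4841 0.4836 0.012 ]
 [0.5612 0.4756 0.012 ]
 [0.5411 0.1947 0.012 ]
 [0.4648 0.1961 0.012 ]] 
 [[0.4847 0.4813 0.012 ]
 [0.5569 0.473  0.012 ]
 [0.5374 0.1838 0.012 ]]
[np.float64(0.07750428231907618), np.float64(0.28167896063465625), np.float64(0.07629136343023542)]
[np.float64(0.07266120966501233), np.float64(0.2898939894410385)]
scene (420, 294, 96, 131) [[430, 294], [426, 302], [463, 347], [420, 377], [463, 424], [506, 392], [506, 403], [514, 399]]
scene (353, 228, 47, 43) [[353, 228], [399, 270]]
scene (356, 192, 94, 75) [[400, 192], [356, 223], [404, 266], [449, 231]]
scene green [array([406.5, 249.5])]
side (346, 244, 67, 43) [[346, 245], [412, 286]]
side (349, 197, 112, 84) [[394, 197], [349, 238], [417, 280], [460, 233]]
side green [array([417.3, 260.3])]
```

```bash
cat >> h.py <<'E'
def down(a):  # tool down, tool y at world angle a (deg)
    a=np.radians(a); y=np.array([np.cos(a),np.sin(a),0]); z=np.array([0,0,-1.]); return R.from_matrix(np.array([np.cross(y,z),y,z]).T)
def rows(p,a,s=None):
    s=s or telemetry.read_state(); T=R.from_quat(s["eef_rot"])
    return np.r_[np.degrees((T.inv()*down(a)).as_rotvec())/5, T.inv().apply(np.array(p)-s["ee_pos"])/.04]
E
python3 - <<'E'
from h import *
np.set_printoptions(precision=4,suppress=True)
cs=get_calibration("scene");cd=get_calibration("side")
for z,pts in((.095,[("s",356,223),("s",404,266),("d",349,238),("d",417,280)]),(.083,[("s",353,228),("s",399,270),("d",346,245),("d",412,286)])):
    print(z,np.array([plane(cs if q[0]=="s" else cd,q[1],q[2],z)[:2] for q in pts]).tolist())
s=telemetry.read_state();T=R.from_quat(s["eef_rot"]);w=get_calibration("wrist")
C=R.from_quat(w["rotation"])
print("cam in tool",T.inv().apply(w["xyz"]-s["ee_pos"]),"axes\n",(T.inv()*C).as_matrix())
print(rows([.143,.608,.244],76.8),rows([.40,.0,.30],-80))
E
```

```text
0.095 [[0.6253193710328848, -0.01436905774641184], [0.6489242950595075, -0.1917364265242879], [0.6257463660635294, -0.015288781127609119], [0.6483462548803438, -0.1916458676589745]]
0.083 [[0.6159338034471726, -0.01598239359708753], [0.6382996706513283, -0.18834862567430743], [0.615388027559382, -0.018048199025723966], [0.6383123902781372, -0.189581287869793]]
cam in tool [ 0.0731 -0.0009 -0.1397] axes
 [[ 0.0007  0.9631  0.269 ]
 [ 1.     -0.0004 -0.0012]
 [-0.001   0.269  -0.9631]]
[-0.0121  0.0004 -0.0044 -0.0038 -0.0039 -0.0012] [ -0.0029   0.0166  31.3556  -9.7351 -13.3329  -1.3868]
```

Run:
```python
from h import *
np.set_printoptions(precision=2,suppress=True)
print(rows([.50,.33,.40],-4))
```

```text
[ -0.01   0.01  16.16 -10.28  -4.73  -3.9 ]
```

{"name": "drive_tool", "arguments": {
  "series": [0,0,1,-1,-0.4,-1.4,1,0,0,2.5,-2,-0.8,-2.4,1,0,0,4,-3,-1.2,-3.3,1,0,0,5.4,-4,-1.7,-3.9,1,0,0,6.8,-5,-2.1,-3.9,1,0,0,8.2,-5.9,-2.6,-3.9,1,0,0,9.6,-6.8,-3,-3.9,1,0,0,11,-7.7,-3.4,-3.9,1,0,0,12.4,-8.6,-3.8,-3.9,1,0,0,13.8,-9.5,-4.3,-3.9,1]
}}

```text
time: 0.98
ee_pos: [0.4335, 0.3868, 0.3993]
eef_rot: [0.66, 0.752, 0.0, -0.0]
ft_force: [1.1, 0.4, -0.3]
width: 0.0868
grip_force: 0.0
```

Run:
```python
from h import *
np.set_printoptions(precision=2,suppress=True)
print(rows([.50,.33,.40],-4),telemetry.read_state()["joint_positions"])
```

```text
[ 0.   -0.01  2.29 -1.62  1.46 -0.02] [-1.04  0.2   0.28  1.32 -0.06  1.63 -0.63]
```

{"name": "drive_tool", "arguments": {
  "series": [0,0,1.2,-0.8,0.7,0,1,0,0,2.3,-1.6,1.45,0,1,0,0,2.3,-1.6,1.45,0,1,0,0,2.3,-1.6,1.45,0,1,0,0,2.3,-1.6,1.45,0,1]
}}

```text
time: 1.4
ee_pos: [0.4982, 0.3329, 0.3986]
eef_rot: [0.73, 0.684, -0.0, -0.0]
ft_force: [-1.5, 0.3, -0.3]
width: 0.0871
grip_force: 0.0
```

Run:
```python
from h import *
import pickle
np.set_printoptions(precision=2,suppress=True)
s=telemetry.read_state();c=get_calibration("wrist");im=camera("wrist")
pickle.dump(c,open("w1.pkl","wb"));cv2.imwrite("pics/w1.png",im[:,:,::-1])
print(s["ee_pos"])
print(rows([.545,-.11,.25],-82.6))
```

```text
[0.5  0.33 0.4 ]
[ -0.01   0.    15.8  -11.     1.88   3.71]
```

View pics/w1.png

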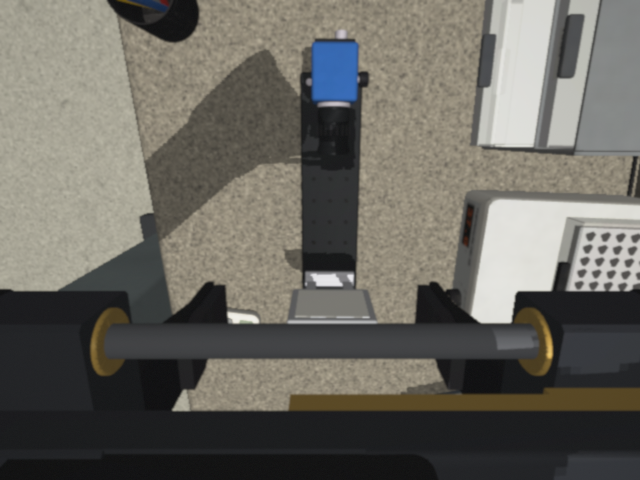

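The wrist view shows the station from above: plate edges at columns about 302 and 358, its far end at row 73, the lens tip near row 155, and the panel face's top edge at row 320 or so, columns 289–376.

Run:
```python
from h import *
import pickle
np.set_printoptions(precision=4,suppress=True)
c=pickle.load(open("w1.pkl","rb"));g=cv2.GaussianBlur(cv2.cvtColor(cv2.imread("pics/w1.png"),cv2.COLOR_BGR2GRAY),(3,3),0).astype(float)
E=[]
for v in range(180,262,4):
    d=np.diff(g[v]); l=285+np.argmin(d[285:320]); rr=340+np.argmax(d[340:375])
    E.append([plane(c,l+.5,v,.012)[:2],plane(c,rr+.5,v,.012)[:2]])
E=np.array(E)
print("width",np.median(np.linalg.norm(E[:,0]-E[:,1],axis=1)))
M=E.mean(1)
for X in (E[:,0],E[:,1],M):
    k=np.polyfit(X[:,1],X[:,0],1);print("x=",k,"at y=.335",np.polyval(k,.335),"yaw",-np.degrees(np.arctan(k[0])))
col=g[60:90,304:312].mean(1),g[300:345,310:350].mean(1); print(col[0].round(),col[1].round())
print("far end",plane(c,330,73,.012),"near(287?)",plane(c,330,287,.012))
for v in (318,320,322): print("panel",plane(c,289,v,.175),plane(c,376,v,.175))
print("lens", g[120:175,330:340].mean(1).round()); print([plane(c,336,v,.13) for v in (155,160)])
print("blue",plane(c,313,45,.15),plane(c,358,45,.15))
```

```text
width 0.07905252544637066
x= [0.0651 0.4483] at y=.335 0.47013012992218683 yaw -3.7263488097349997
x= [0.0696 0.5263] at y=.335 0.5496288438222457 yaw -3.98262839248203
x= [0.0674 0.4873] at y=.335 0.5098741198834748 yaw -3.85488777656995
[81. 80. 81. 83. 85. 84. 82. 78. 76. 75. 73. 65. 50. 39. 36. 36. 38. 47.
 65. 84. 95. 98. 97. 92. 80. 64. 47. 37. 35. 35.] [120. 120. 120. 120. 120. 120. 120. 120. 120. 120. 120. 120. 120. 121.
 124. 135. 149. 146. 125. 121. 144. 170. 168. 131.  85.  58.  53.  55.
  56.  58.  59.  61.  62.  63.  63.  64.  65.  66.  66.  67.  67.  68.
  68.  68.  68.]
far end [0.519  0.4835 0.012 ] near(287?) [0.5022 0.1928 0.012 ]
panel [0.458  0.2269 0.175 ] [0.5485 0.2211 0.175 ]
panel [0.4578 0.2246 0.175 ] [0.5485 0.2188 0.175 ]
panel [0.4576 0.2223 0.175 ] [0.5484 0.2165 0.175 ]
lens [37. 35. 35. 35. 35. 34. 35. 34. 33. 31. 29. 28. 28. 27. 27. 26. 25. 25.
 25. 25. 26. 29. 32. 34. 34. 33. 31. 29. 29. 29. 29. 30. 32. 35. 35. 32.
 30. 29. 29. 29. 29. 29. 28. 28. 28. 28. 28. 28. 29. 33. 40. 47. 50. 50.
 50.]
[array([0.5173, 0.3871, 0.13  ]), array([0.517, 0.382, 0.13 ])]
blue [0.5008 0.4878 0.15  ] [0.5421 0.4852 0.15  ]
```

{"name": "drive_tool", "arguments": {
  "series": [0,0,0,-0.9,0,0,0,0,0,0,-1.75,0,0,-1,0,0,0,-1.75,0,0,-1,0,0,0,-1.75,0,0,-1,0,0,0,-1.75,0,0,-1]
}}

```text
time: 1.87
ee_pos: [0.4928, 0.2644, 0.3991]
eef_rot: [0.729, 0.685, 0.0, -0.0]
ft_force: [-0.2, 0.9, -0.3]
width: 0.0612
grip_force: 0.0
```

Run:
```python
from h import *
import pickle
s=telemetry.read_state();c=get_calibration("wrist");im=camera("wrist")
pickle.dump(c,open("w2.pkl","wb"));cv2.imwrite("pics/w2.png",im[:,:,::-1])
print(s["ee_pos"],s["width"])
cv2.imwrite("pics/w2c.png",cv2.resize(im[0:290,260:410,::-1],(600,580)[:1]+(580,),interpolation=cv2.INTER_CUBIC) if 0 else cv2.resize(im[0:290,260:410,::-1],None,fx=2,fy=2,interpolation=cv2.INTER_CUBIC))
```

```text
[0.49284966 0.26441528 0.39913423] 0.06120772292472196
```

View pics/w2c.png

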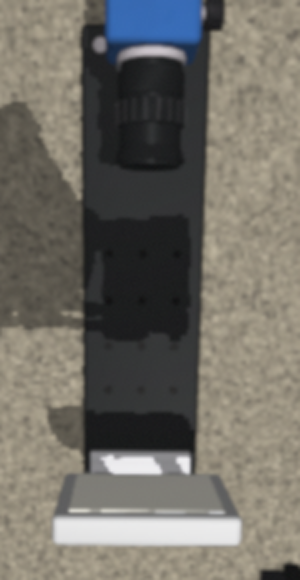

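The crop (2×, offset 260,0) shows the lens front's lower rim at row 84, columns 318–351. The panel face's top edge is at row 258, columns 287.5–380, and the plate edges are at columns 302 and 357–364.

Run:
```python
from h import *
import pickle
np.set_printoptions(precision=4,suppress=True)
c=pickle.load(open("w2.pkl","rb"));g=cv2.GaussianBlur(cv2.cvtColor(cv2.imread("pics/w2.png"),cv2.COLOR_BGR2GRAY),(3,3),0).astype(float)
print(g[75:92,330:340].mean(1).round(), g[230:276,310:360].mean(1).round())
print("lens front bottom",plane(c,334.5,84,.113),"sides z.13",plane(c,318.5,76,.13),plane(c,351.5,76,.13))
print("panel",plane(c,287.5,258,.175),plane(c,380,258,.175))
E=[]
for v in range(110,226,4):
    d=np.diff(g[v]); l=285+np.argmin(d[285:320]); rr=345+np.argmax(d[345:375])
    E.append([plane(c,l+.5,v,.012)[:2],plane(c,rr+.5,v,.012)[:2]])
E=np.array(E);print("width",np.median(np.linalg.norm(E[:,0]-E[:,1],axis=1)))
M=np.median(E,axis=0)
for X in (E[:,0],E[:,1],E.mean(1)):
    k=np.polyfit(X[:,1],X[:,0],1);k=k if 1 else k;print("at y=.335",np.polyval(k,.335),"yaw",-np.degrees(np.arctan(k[0])))
print(rows([.545,-.11,.25],-82.6))
```

```text
[32. 33. 33. 34. 37. 37. 33. 26. 22. 26. 36. 46. 51. 52. 52. 52. 52.] [195. 196. 196. 195. 193. 186. 168. 142. 127. 124. 124. 124. 125. 125.
 125. 125. 125. 126. 125. 125. 125. 126. 127. 135. 153. 162. 149. 138.
 157. 191. 217. 229. 233. 233. 233. 232. 231. 231. 230. 228. 223. 211.
 188. 163. 150. 148.]
lens front bottom [0.5146 0.3898 0.113 ] sides z.13 [0.4986 0.3961 0.13  ] [0.5311 0.394  0.13  ]
panel [0.4571 0.2239 0.175 ] [0.5491 0.2183 0.175 ]
width 0.07910726341521718
at y=.335 0.4706106234624218 yaw -5.3301293807381205
at y=.335 0.5497385801852536 yaw -4.054503059073447
at y=.335 0.5102050254494088 yaw -4.697734348054202
[-0.0097 -0.002  15.8145 -9.2731  1.8791  3.7146]
```

Lens front is at y≈0.390 and the panel face at y≈0.222, so the gap is 0.168 m against 0.170 m given. That puts the view point at about (0.508, 0.306) with yaw −4°. Next is the hover behind the handle bar.

Run:
```python
from h import *
np.set_printoptions(precision=2,suppress=True)
print(rows([.602,-.106,.20],-82.6))
```

```text
[-0.01 -0.   15.81 -9.09  3.3   4.96]
```

{"name": "drive_tool", "arguments": {
  "series": [0,0,1.4,-0.8,0.3,0.2,-1,0,0,2.8,-1.6,0.6,0.4,-1,0,0,4.2,-2.4,0.9,0.8,-1,0,0,5.6,-3.2,1.2,1.2,-1,0,0,7,-4,1.5,1.7,-1,0,0,8.4,-4.8,1.8,2.2,-1,0,0,9.8,-5.6,2.1,2.7,-1,0,0,11.2,-6.4,2.4,3.2,-1,0,0,12.6,-7.2,2.7,3.7,-1,0,0,14,-8,3,4.2,-1]
}}

```text
time: 2.75
ee_pos: [0.5935, -0.0639, 0.2297]
eef_rot: [0.99, 0.14, 0.0, -0.0]
ft_force: [1.1, 1.0, -0.2]
width: 0.0013
grip_force: 0.0
```

Run:
```python
from h import *
np.set_printoptions(precision=2,suppress=True)
print(rows([.602,-.106,.20],-82.6))
```

```text
[-0.   -0.    1.74 -0.09  1.07  0.74]
```

{"name": "drive_tool", "arguments": {
  "series": [0,0,1,-0.05,0.6,0.4,-1,0,0,1.75,-0.1,1.05,0.75,-1,0,0,1.75,-0.1,1.05,0.75,-1,0,0,1.75,-0.1,1.05,0.75,-1,0,0,1.75,-0.1,1.05,0.75,-1]
}}

```text
time: 3.17
ee_pos: [0.6013, -0.1037, 0.2009]
eef_rot: [0.998, 0.068, -0.0, -0.0]
ft_force: [0.4, 0.9, 0.7]
width: 0.0004
grip_force: 0.0
```

Run:
```python
from h import *
np.set_printoptions(precision=3,suppress=True)
print(rows([.602,-.106,.064],-82.6))
s=telemetry.read_state();c=get_calibration("wrist")
im=camera("wrist");cv2.imwrite("pics/w3.png",im[:,:,::-1])
T=R.from_quat(s["eef_rot"])
tip=s["ee_pos"]+T.apply([0,0,.022]);print("tip px",proj(c,tip), "bar mid px",proj(c,[.5805,-.109,.056]), s["ee_pos"])
```

```text
[-0.006  0.002  0.07   0.009  0.061  3.424]
tip px [319.076 304.751] bar mid px [323.337 263.436] [ 0.601 -0.104  0.201]
```

View pics/w3.png

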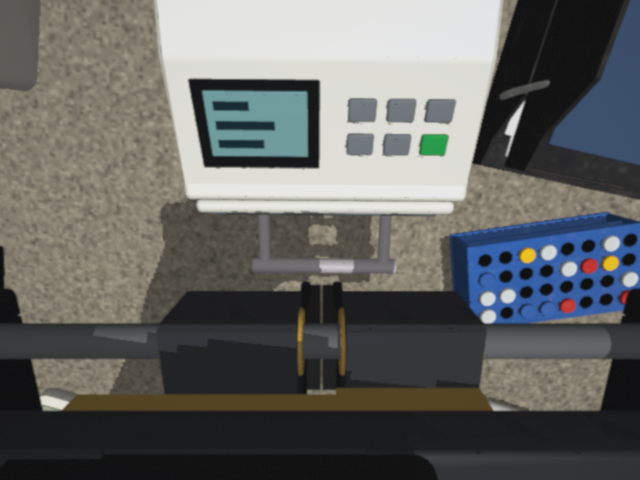

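The wrist view shows the bar level at row 266, columns 254–395, against a predicted midpoint of (323,263). That agrees within 2 mm and the fingers are clear behind the bar, so I descend.

{"name": "drive_tool", "arguments": {
  "series": [0,0,0,0,0.05,0.8,-1,0,0,0.05,0,0.05,1.6,-1,0,0,0.05,0,0.05,2.4,-1,0,0,0.05,0,0.05,3,-1,0,0,0.05,0,0.05,3.4,-1,0,0,0.05,0,0.05,3.4,-1,0,0,0.05,0,0.05,3.4,-1]
}}

```text
time: 3.8
ee_pos: [0.6013, -0.1063, 0.0653]
eef_rot: [0.998, 0.065, -0.0, -0.0]
ft_force: [1.0, -0.2, 1.8]
width: 0.0003
grip_force: 0.0
```

{"name": "drive_tool", "arguments": {
  "series": [0,0,0,-0.2,0,0,-1,0,0,0,-0.45,0,0,-1,0,0,0,-0.7,0,0,-1,0,0,0,-0.95,0,0,-1,0,0,0,-1.2,0,0,-1,0,0,0,-1.45,0,0,-1,0,0,0,-1.7,0,0,-1,0,0,0,-1.95,0,0,-1,0,0,0,-2.1,0,0,-1,0,0,0,-2.1,0,0,-1]
}}

```text
time: 4.63
ee_pos: [0.5166, -0.1188, 0.0655]
eef_rot: [0.998, 0.063, 0.0, -0.0]
ft_force: [-1.2, -0.2, -0.3]
width: 0.0006
grip_force: 0.0
```

{"name": "drive_tool", "arguments": {
  "series": [0,0,0,-0.08,0,0,-1,0,0,0,-0.16,0,0,-1]
}}

```text
time: 4.8
ee_pos: [0.5118, -0.1193, 0.0652]
eef_rot: [0.998, 0.064, 0.001, 0.0]
ft_force: [3.0, -0.4, 2.2]
width: 0.0005
grip_force: 1.1
```

{"name": "drive_tool", "arguments": {
  "series": [0,0,0,-0.05,0,0,-1,0,0,0,-0.1,0,0,-1]
}}

```text
time: 4.97
ee_pos: [0.5108, -0.1193, 0.0658]
eef_rot: [0.998, 0.064, 0.004, 0.001]
ft_force: [22.4, 1.2, -14.4]
width: 0.0005
grip_force: 11.3
```

{"name": "drive_tool", "arguments": {
  "series": [0,0,0,0.15,0,0,-1,0,0,0,0.3,0,0,-1,0,0,0,0.3,0,-0.6,-1,0,0,0,0.3,0,-1.4,-1,0,0,0,0.4,0,-2.2,-1,0,0,0,0.8,0,-3,-1,0,0,0,1.1,0,-3.8,-1,0,0,0,1.1,0,-3.8,-1,0,0,0,1.1,0,-3.8,-1]
}}

```text
time: 5.72
ee_pos: [0.5519, -0.1143, 0.218]
eef_rot: [0.998, 0.064, 0.001, 0.0]
ft_force: [-0.5, 0.2, -2.1]
width: 0.0005
grip_force: 0.0
```

Run:
```python
from h import *
import pickle
s=telemetry.read_state();c=get_calibration("wrist");im=camera("wrist")
pickle.dump(c,open("w4.pkl","wb"));cv2.imwrite("pics/w4.png",im[:,:,::-1]);print(s["ee_pos"])
b=im[:,:,::-1];hsv=cv2.cvtColor(b,cv2.COLOR_BGR2HSV)
m=cv2.inRange(hsv,(95,120,60),(130,255,255))
cn,_=cv2.findContours(m,cv2.RETR_EXTERNAL,cv2.CHAIN_APPROX_NONE)
for k in cn:
    if cv2.contourArea(k)>60: print(cv2.minAreaRect(k))
```

```text
[ 0.55194659 -0.11428696  0.21795411]
((318.0, 199.5), (17.0, 18.0), 90.0)
((544.2908935546875, 207.82789611816406), (94.16357421875, 200.9003143310547), 81.55680847167969)
```

View pics/w4.png

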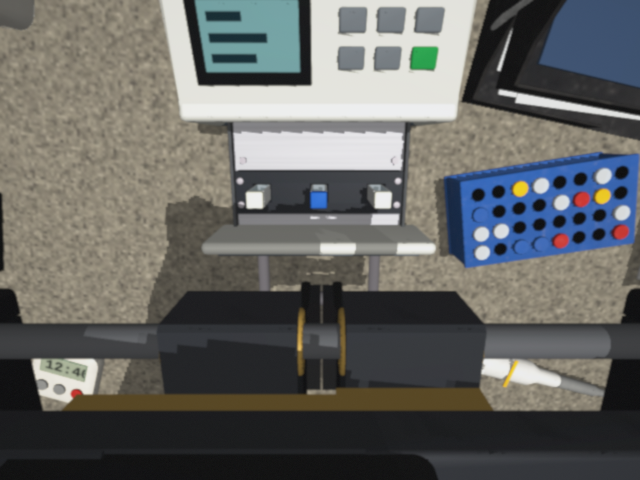

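The drawer is fully out and the blue stopper is in the middle pocket at about (318,199), with white ones at (258,196) and (380,196).

Run:
```python
from h import *
import pickle
np.set_printoptions(precision=4,suppress=True)
c=pickle.load(open("w4.pkl","rb"));b=cv2.imread("pics/w4.png")
print(b[180:214,314:322].mean(1).round().astype(int).tolist())
yaw=np.radians(7.4)
for y in(97.4,):
    f=plane(c,318,208.5,.075);print("blue front edge",f,"centre",f+.00625*np.array([np.cos(yaw),np.sin(yaw),0]))
l,rr=plane(c,310,205,.075),plane(c,326.5,205,.075);print("blue w",np.linalg.norm(l-rr),(l+rr)/2)
g=cv2.cvtColor(b,cv2.COLOR_BGR2GRAY);print("row200",g[200,240:275].tolist(),g[200,362:400].tolist())
# yaw from drawer panel top front/back & front roof edge : edge row per column (max gradient)
gb=cv2.GaussianBlur(g,(3,3),0).astype(float)
for lo,hi,z,x0,x1 in((112,128,.09,245,395),(244,262,.083,215,425)):
    P=[]
    for u in range(x0,x1,5):
        v=lo+np.argmin(np.diff(gb[lo:hi,u])); P.append(plane(c,u,v+.5,z)[:2])
    P=np.array(P);k=np.polyfit(P[:,1],P[:,0],1);k2=P[abs(P[:,0]-np.polyval(k,P[:,1]))<.003];k=np.polyfit(k2[:,1],k2[:,0],1)
    print("edge yaw",-np.degrees(np.arctan(k[0])),"x at -.11",np.polyval(k,-.11),len(k2))
```

```text
[[69, 65, 62], [69, 65, 61], [67, 64, 60], [76, 73, 69], [119, 116, 111], [166, 162, 154], [174, 169, 160], [165, 160, 151], [154, 150, 140], [140, 135, 124], [128, 115, 103], [129, 84, 62], [168, 90, 41], [203, 110, 51], [214, 118, 56], [215, 119, 57], [215, 119, 57], [215, 118, 57], [215, 118, 56], [215, 118, 56], [214, 117, 56], [214, 117, 55], [214, 116, 54], [213, 115, 53], [212, 114, 52], [210, 113, 51], [206, 110, 50], [183, 98, 46], [131, 76, 47], [78, 59, 52], [52, 47, 45], [40, 38, 37], [45, 43, 42], [72, 70, 70]]
blue front edge [ 0.5744 -0.1099  0.075 ] centre [ 0.5806 -0.1091  0.075 ]
blue w 0.012311149709898073 [ 0.577  -0.1098  0.075 ]
row200 [71, 73, 69, 62, 61, 102, 179, 227, 237, 238, 238, 238, 238, 238, 238, 238, 238, 238, 238, 238, 237, 232, 205, 153, 132, 117, 110, 108, 102, 86, 63, 52, 57, 60, 60] [36, 36, 35, 34, 37, 47, 68, 83, 89, 90, 92, 107, 160, 217, 235, 238, 239, 238, 239, 239, 239, 238, 239, 238, 238, 238, 238, 236, 218, 157, 93, 70, 71, 77, 82, 81, 75, 70]
edge yaw 7.304772768335534 x at -.11 0.637611883271201 30
edge yaw 7.3905367407434595 x at -.11 0.5414346011191736 40
```

Run:
```python
from h import *
np.set_printoptions(precision=3,suppress=True)
print(rows([.5813,-.1092,.11],-82.65))
```

```text
[ 0.002  0.012 -0.016  0.776 -0.03   2.661]
```

{"name": "drive_tool", "arguments": {
  "series": [0,0,0,0.4,0,0.4,-0.25,0,0,0,0.78,0,1,-0.25,0,0,0,0.78,-0.03,1.6,-0.25,0,0,0,0.78,-0.03,2.2,-0.25,0,0,0,0.78,-0.03,2.2,-0.25,0,0,0,0.78,-0.03,2.2,-0.25,0,0,0,0.78,-0.03,2.2,-0.25],
  "grip_force": 10
}}

```text
time: 6.35
ee_pos: [0.5817, -0.1094, 0.1296]
eef_rot: [0.998, 0.063, -0.0, 0.0]
ft_force: [-0.0, -0.6, 0.8]
width: 0.0312
grip_force: 0.0
```

Run:
```python
from h import *
np.set_printoptions(precision=3,suppress=True)
s=telemetry.read_state();print(rows([.5813,-.1092,.064],-82.65,s),s["width"])
c=get_calibration("wrist");im=camera("wrist");print("stopper top px",proj(c,[.5813,-.1092,.075]))
cv2.imwrite("pics/w5.png",cv2.resize(im[150:400,120:520,::-1],None,fx=2,fy=2))
```

```text
[ 0.002  0.002 -0.022 -0.008 -0.008  1.64 ] 0.031181526546838458
stopper top px [318.878 279.826]
```

View pics/w5.png

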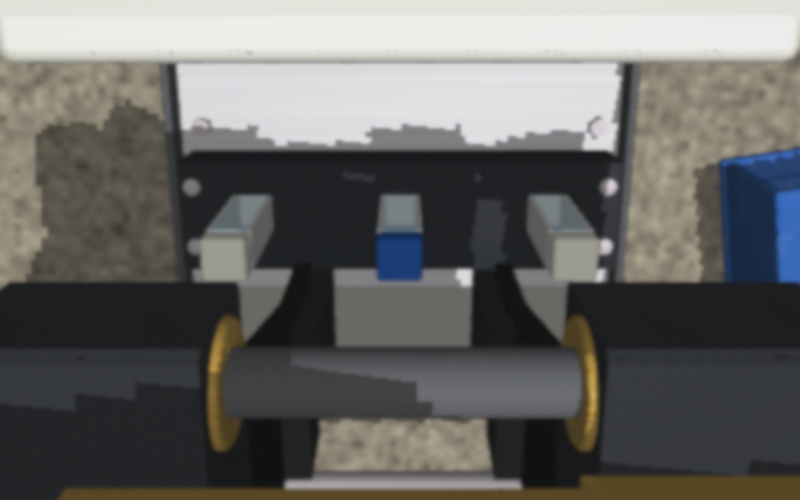

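The blue stopper is centred between the fingers at about crop (399,257), matching the predicted pixel. The white stoppers are clear, so I descend and grip.

{"name": "drive_tool", "arguments": {
  "series": [0,0,0,0,0,0.5,-0.25,0,0,0,0,0,1,-0.25,0,0,0,0,0,1.4,-0.25,0,0,0,0,0,1.64,-0.25,0,0,0,0,0,1.64,-0.25,0,0,0,0,0,1.64,-0.25]
}}

```text
time: 6.9
ee_pos: [0.5822, -0.1092, 0.0643]
eef_rot: [0.998, 0.063, 0.0, 0.0]
ft_force: [-0.4, -0.2, 0.8]
width: 0.0329
grip_force: 0.0
```

{"name": "drive_tool", "arguments": {
  "series": [0,0,0,0,0,0,-0.5,0,0,0,0,0,0,-0.6,0,0,0,0,0,0,-0.68,0,0,0,0,0,0,-0.75,0,0,0,0,0,0,-0.9,0,0,0,0,0,0,-1,0,0,0,0,0,0,-1,0,0,0,0,0,0,-1,0,0,0,0,0,0,-1],
  "grip_force": 10
}}

```text
time: 7.65
ee_pos: [0.5821, -0.109, 0.0637]
eef_rot: [0.998, 0.063, 0.0, -0.0]
ft_force: [-0.7, 0.9, 5.4]
width: 0.0127
grip_force: 10.0
```

{"name": "drive_tool", "arguments": {
  "series": [0,0,0,0,0,-0.15,-1,0,0,0,0,0,-0.3,-1,0,0,0,0,0,-0.5,-1,0,0,0,0,0,-0.9,-1,0,0,0,0,0,-1.4,-1,0,0,0,0,0,-2,-1,0,0,0,0,0,-2.7,-1,0,0,0,0,0,-3.4,-1,0,0,0,0,0,-4.1,-1,0,0,0,0,0,-4.8,-1]
}}

```text
time: 8.48
ee_pos: [0.5813, -0.1093, 0.2574]
eef_rot: [0.998, 0.063, 0.0, -0.0]
ft_force: [0.4, 1.3, -0.4]
width: 0.0127
grip_force: 10.0
```

Run:
```python
from h import *
np.set_printoptions(precision=3,suppress=True)
s=telemetry.read_state();print(rows([.508,.306,.27],-4,s),s["width"],s["grip_force"],s["joint_positions"])
c=get_calibration("wrist");im=camera("wrist")
cv2.imwrite("pics/w6.png",im[:,:,::-1])
print("stopper top exp px",proj(c,s["ee_pos"]-[.0010*1,0,-.011]))
hsv=cv2.cvtColor(np.ascontiguousarray(im[:,:,::-1]),cv2.COLOR_BGR2HSV)
m=cv2.inRange(hsv,(95,120,60),(130,255,255));m[:,420:]=0
cn,_=cv2.findContours(m,cv2.RETR_EXTERNAL,cv2.CHAIN_APPROX_NONE)
print([cv2.boundingRect(k) for k in cn if cv2.contourArea(k)>60])
```

```text
[  0.002  -0.003 -15.751  -0.51  -10.53   -0.314] 0.012677216652147941 9.999934122897685 [-0.52   0.303  0.781  1.571 -0.217  1.357 -1.16 ]
stopper top exp px [318.174 344.165]
[]
```

{"name": "drive_tool", "arguments": {
  "series": [0,0,-0.5,0,-0.3,-0.1,-1,0,0,-1.4,0,-0.9,-0.2,-1,0,0,-2.5,-0.1,-1.6,-0.3,-1,0,0,-3.6,-0.1,-2.3,-0.3,-1,0,0,-4.7,-0.1,-3,-0.3,-1,0,0,-5.8,-0.2,-3.7,-0.3,-1,0,0,-6.9,-0.2,-4.4,-0.3,-1,0,0,-8,-0.2,-5.1,-0.3,-1,0,0,-8.9,-0.3,-5.7,-0.3,-1,0,0,-9.4,-0.3,-6.1,-0.3,-1]
}}

```text
time: 9.37
ee_pos: [0.5372, 0.135, 0.2667]
eef_rot: [0.888, 0.46, -0.001, -0.001]
ft_force: [0.4, 0.0, -0.9]
width: 0.0127
grip_force: 10.0
```

Run:
```python
from h import *
np.set_printoptions(precision=3,suppress=True)
s=telemetry.read_state();print(rows([.508,.306,.27],-4,s),s["width"])
```

```text
[-0.019  0.003 -6.24   3.073 -3.062 -0.08 ] 0.012653732595676492
```

{"name": "drive_tool", "arguments": {
  "series": [0,0,-0.5,0.25,-0.25,-0.1,-1,0,0,-1.4,0.7,-0.7,-0.1,-1,0,0,-2.4,1.2,-1.2,-0.1,-1,0,0,-3.4,1.7,-1.7,-0.1,-1,0,0,-4.4,2.2,-2.2,-0.1,-1,0,0,-5.4,2.7,-2.7,-0.1,-1,0,0,-6,2.95,-2.95,-0.1,-1,0,0,-6.25,3.07,-3.06,-0.1,-1,0,0,-6.25,3.07,-3.06,-0.1,-1,0,0,-6.25,3.07,-3.06,-0.1,-1]
}}

```text
time: 10.2
ee_pos: [0.5119, 0.3013, 0.2713]
eef_rot: [0.735, 0.678, -0.0, 0.0]
ft_force: [0.4, -0.9, 0.2]
width: 0.0123
grip_force: 10.0
```

Run:
```python
from h import *
import pickle
np.set_printoptions(precision=4,suppress=True)
s=telemetry.read_state();print(rows([.508,.306,.1467],-4,s),s["width"])
c=get_calibration("wrist");im=camera("wrist");pickle.dump(c,open("w7.pkl","wb"))
cv2.imwrite("pics/w7.png",im[:,:,::-1])
for n in("scene","side"): cv2.imwrite(f"pics/{n}7.png",camera(n)[:,:,::-1])
a=cv2.imread("pics/scene7.png");b=cv2.imread("pics/side7.png")
def crop(im,x,y,w,h): return cv2.resize(im[y:y+h,x:x+w],(400,300),interpolation=cv2.INTER_CUBIC)
cv2.imwrite("pics/m7.png",np.vstack([np.hstack([crop(a,205,70,160,120),crop(b,160,75,160,120)]),np.hstack([crop(cv2.imread("pics/w7.png"),180,30,320,240),crop(a,300,190,120,90)])]))
```

```text
[ 0.0025  0.0098 -0.1286  0.1113 -0.1075  3.1159] 0.012300143548456407
```

View pics/m7.png

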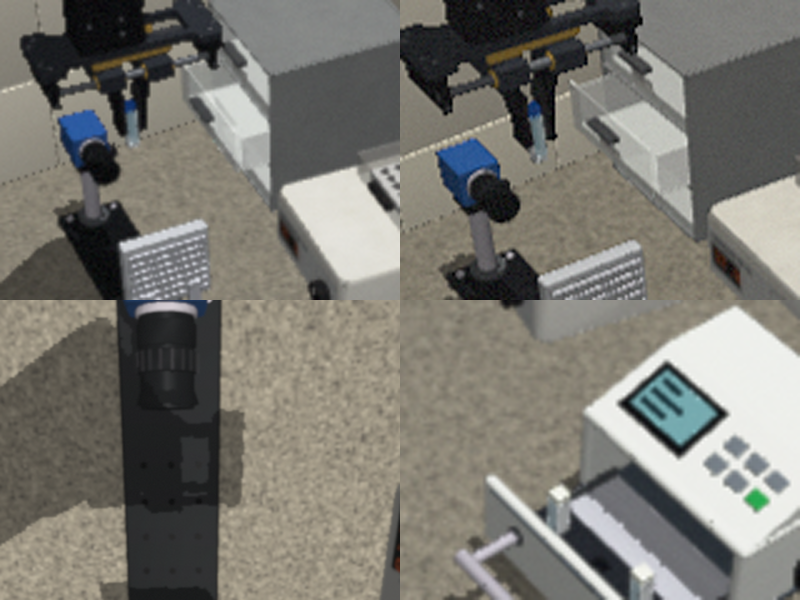

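The views show the cuvette held upright by the fingers, both white stoppers still in the open drawer, and the lens tip in the wrist crop at about (314,116). I'll refine lens and stopper numerically.

Run:
```python
from h import *
import pickle
np.set_printoptions(precision=4,suppress=True)
s=telemetry.read_state();c=pickle.load(open("w7.pkl","rb"))
g=cv2.GaussianBlur(cv2.imread("pics/w7.png",0),(3,3),0).astype(float)
print(g[106:124,310:318].mean(1).round())
print("lens bottom",plane(c,313.6,116.4,.113),"sides",plane(c,288,98,.13),plane(c,337.6,98,.13))
E=[]
for v in list(range(130,262,4)):
    d=np.diff(g[v]); l=262+np.argmin(d[262:300]); rr=335+np.argmax(d[335:375])
    E.append([plane(c,l+.5,v,.012)[:2],plane(c,rr+.5,v,.012)[:2]])
E=np.array(E);w=np.linalg.norm(E[:,0]-E[:,1],axis=1);E=E[abs(w-.08)<.004];M=E.mean(1);print(len(E),np.median(w))
k=np.polyfit(M[:,1],M[:,0],1);print("plate axis x at .306",np.polyval(k,.306),"yaw",-np.degrees(np.arctan(k[0])))
rr=[]
for n,(x,y) in(("scene",(257,113)),("side",(213,119))):
    cc=get_calibration(n);im=cv2.imread(f"pics/{n}7.png");h=cv2.cvtColor(im,cv2.COLOR_BGR2HSV)
    m=cv2.inRange(h,(95,100,40),(130,255,255));q=np.zeros_like(m);q[y-10:y+10,x-10:x+10]=m[y-10:y+10,x-10:x+10]
    M=cv2.moments(q,True);u,v=M["m10"]/M["m00"],M["m01"]/M["m00"];rr.append(ray(cc,u,v));print(n,M["m00"],u,v)
    # top of panel: white top edge; height check through TCP
    print(" exp",proj(cc,s["ee_pos"]+[0,0,.007]))
print("stopper",tri(rr),"tcp",s["ee_pos"])
```

```text
[34. 34. 33. 33. 34. 35. 40. 44. 45. 39. 30. 27. 29. 32. 32. 32. 31. 31.]
lens bottom [0.5139 0.3893 0.113 ] sides [0.4976 0.4018 0.13  ] [0.5316 0.3991 0.13  ]
28 0.07896229013181039
plate axis x at .306 0.5083825480487015 yaw -4.025740155627401
scene 26.0 256.0769230769231 112.34615384615384
 exp [256.4842 112.042 ]
side 35.0 213.31428571428572 118.42857142857143
 exp [211.9013 118.5612]
stopper [0.5024 0.2776 0.2942] tcp [0.512  0.3009 0.2716]
```

Run:
```python
from h import *
np.set_printoptions(precision=3,suppress=True)
print(rows([.5085,.306,.1467],-4.0))
```

```text
[ 0.005  0.002 -0.134  0.119 -0.1    3.123]
```

{"name": "drive_tool", "arguments": {
  "series": [0,0,-0.05,0.06,-0.05,0,-1,0,0,-0.13,0.12,-0.1,0.2,-1,0,0,-0.13,0.12,-0.1,0.6,-1,0,0,-0.13,0.12,-0.1,1.1,-1,0,0,-0.13,0.12,-0.1,1.6,-1,0,0,-0.13,0.12,-0.1,2.1,-1,0,0,-0.13,0.12,-0.1,2.5,-1,0,0,-0.13,0.12,-0.1,2.85,-1,0,0,-0.13,0.12,-0.1,3.05,-1,0,0,-0.13,0.12,-0.1,3.12,-1]
}}

```text
time: 11.18
ee_pos: [0.5069, 0.3074, 0.1449]
eef_rot: [0.73, 0.683, -0.001, -0.0]
ft_force: [0.2, 0.2, -0.3]
width: 0.0124
grip_force: 10.0
```

{"name": "drive_tool", "arguments": {
  "series": [0,0,0,0,0,0,-1,0,0,0,0,0,0,-1,0,0,0,0,0,0,-1,0,0,0,0,0,0,-1]
}}

```text
time: 11.52
ee_pos: [0.5081, 0.3081, 0.1474]
eef_rot: [0.73, 0.683, 0.001, -0.0]
ft_force: [-0.2, -0.2, 0.2]
width: 0.0125
grip_force: 10.0
```

Run:
```python
from h import *
np.set_printoptions(precision=4,suppress=True)
s=telemetry.read_state();print(rows([.5085,.306,.1467],-4.0,s),s["ee_pos"],s["width"],s["joint_vel"])
for n in("scene","side"):
    im=camera(n)[:,:,::-1];cv2.imwrite(f"pics/{n}8.png",im);cc=get_calibration(n);p=s["ee_pos"]
    u,v=proj(cc,p+[0,0,.0073]);print(n,"stopper exp",u,v)   # stopper mid 7.3 mm above TCP
    x,y=int(u),int(v);h=cv2.cvtColor(np.ascontiguousarray(im),cv2.COLOR_BGR2HSV)[y-9:y+10,x-9:x+10]
    q=cv2.inRange(h,(95,100,40),(130,255,255));M=cv2.moments(q,True)
    if M["m00"]: print(M["m00"],x-9+M["m10"]/M["m00"],y-9+M["m01"]/M["m00"],"rows",np.where(q.any(1))[0][[0,-1]]+y-9,"cols",np.where(q.any(0))[0][[0,-1]]+x-9)
```

```text
[ 0.011  -0.0124  0.0359 -0.0511  0.0144  0.0187] [0.5081 0.3081 0.1474] 0.012473784358737116 [ 0.0009  0.0007 -0.0003  0.0051 -0.0002 -0.0003 -0.0007]
scene stopper exp 257.72606439516875 149.21850457873114
21.0 257.8095238095238 149.04761904761904 rows [147 151] cols [256 260]
side stopper exp 216.15037642032502 166.1845105086012
33.0 217.3030303030303 166.0909090909091 rows [163 169] cols [215 220]
```

{"name": "drive_tool", "arguments": {
  "series": [0,0,0,-0.05,0,0,-1,0,0,0,-0.05,0,0,-1,0,0,0,-0.05,0,0,-1,0,0,0,-0.05,0,0,-1,0,0,0,-0.05,0,0,-1,0,0,0,-0.05,0,0,-1]
}}

```text
time: 12.12
ee_pos: [0.5076, 0.3058, 0.1466]
eef_rot: [0.73, 0.683, 0.0, -0.0]
ft_force: [0.1, 0.0, 0.2]
width: 0.0122
grip_force: 10.0
```

Run:
```python
from h import *
np.set_printoptions(precision=4,suppress=True)
P=[];Q=[]
for i in range(8):
    camera("wrist");s=telemetry.read_state();P.append(s["ee_pos"]);Q.append(rows([.5085,.306,.1467],-4.0,s))
print(np.mean(P,0),np.std(P,0),np.mean(Q,0))
```

```text
[0.5076 0.3058 0.1466] [0. 0. 0.] [-0.0001 -0.0008  0.0356  0.0059  0.0229 -0.0034]
```

```bash
python3 -c "
from bench import r
print(r.close_job())"
```

```text
the job is handed in; nothing more can be done
None
```

The job is handed in at about 12.5 s of the 58 s: the blue-stoppered cuvette is held upright and still within about 1 mm of my measured view point, a window facing the lens, and both white-stoppered cuvettes were still seated in the open drawer when last viewed.

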